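# Open a coolant tank's pressure cap and set it in the tray

## Task

Open the coolant tank safely: turn its pressure cap anticlockwise, without pushing it down, until you feel it meet the first stop, and keep it lightly against that stop for about a second so that the pressure can vent. Then press the cap down against its spring, turn it on past the stop to the end, lift it off and set it gently, upright on its stem, in the shallow steel tray. Force neither the stop nor the spring, and leave the other things where they are.

Things in the scene. Friction and masses are not known exactly. Their poses are not given: they have to be found in the camera images.
- tank: Aluminium coolant tank, 112 x 126 x 90 mm, on a 150 x 150 x 6 mm foot plate bolted to the table; a round neck (58 mm outside, 25 mm tall) stands on the middle of its top and is closed by the cap. Origin at the centre of its underside, z up; the tank cannot move. Two brass hose stubs on its +x side, a sight glass on its -x side.
- neck_top (a point): Centre of the neck's top rim, 115 mm above the tank's underside; z up along the cap's turning axis. Closed, a spring holds the cap up, its origin 10 mm below this point. It can be pushed down 8 mm, until its disc meets the neck: the spring pushes back with 6 N at rest, 1 N more per mm, 14 N at the limit. Spring and neck take harm above 40 N.
- cap: Black pressure cap, 66 mm across, 120 g, with an upright wing grip on top and a steel stem below (22 mm thick, 18 mm long) that has two opposite lugs at its foot (8 mm wide, out to 21 mm from the axis, in line with the wing). Origin at the centre of the stem's foot, z up, x along the wing; the disc lies 18 to 28 mm above it, the wing 28 to 53 mm.
- cap_wing (a point): Centre of the cap's wing grip (52 mm long, 14 mm thick, 25 mm tall), on the turning axis, 40 mm above the cap's origin; x along the wing. Turning takes up to about 0.15 N m against friction. Opening is anticlockwise seen from above: the first stop comes after 0.08 to 0.65 rad, different each time and not to be seen; a twist of 0.6 N m there harms it.
- cap_lug (a point): Outer tip of one lug, 21 mm from the cap's axis, hidden in the neck. With the cap pushed down 5 mm or more the lugs pass under the first stop; the far end is a solid stop about 0.9 rad beyond it. There (from 0.83 rad on) the lugs stand under their slots: the cap rises by its spring and lifts straight out.
- tray: Shallow open steel tray, 130 x 160 mm, 14 mm tall, walls and floor 3 mm thick, standing on the table and not to be moved. Origin at the centre of its underside, z up, y along its longer side.
- v_block: Bystander: dark V-block, 45 x 68 x 55 mm. Origin at the centre of its underside.
- glue_bottle: Bystander: small blue bottle with a black cap, 35 mm across, 76 mm tall. Origin at the centre of its underside.
- micrometer: Bystander: micrometer with a green bow lying flat, 47 x 155 x 16 mm. Origin at the centre of its underside.
There are look-alikes about, which are no part of the job. Leave any purple or white look-alike of the cap alone.

How it is judged:
By the outcome, as a careful person would: the job done as asked, in the order asked, and still so for the second after the job is handed in, with the robot touching nothing.
It also fails if it takes over 72 s, if anything falls off the work surface, if the arm or the gripper's body presses on something with over 40 N, if the wrist force passes 120 N, or if a joint passes its speed limit or range.

## Robot

A 6-joint arm with a two-finger parallel gripper is mounted at the origin on a cart in front of the work surface, level with it; the furniture and walls round the work are solid. World frame = base frame: x ahead of the robot, y to its left, z up, the work surface at z = 0. Lengths are in m, angles in degrees, forces in N, time in s.
With the tool pointing down it reaches from about 0.35 to 0.95 m from the base axis. Payload 17.4 kg.
Tool frame: the origin (TCP) lies at the very end of the fingers, on their centre line; the grasp point (between the pads) lies 19 mm behind it (grip_point_offset is the distance from the TCP to the grasp point, in m); z points along the fingers, y is the line along which they close (so a half turn about z gives the same grasp; the last joint's range is limited). The gripper opens to 93 mm and grips with 3 to 60 N. Pads are 15 mm wide; open, the fingers measure 128 mm over their backs; the gripper's body (75 mm by 188 mm) begins 65 mm behind the grasp point.
Start: joints at [-73.442, 6.646, 82.598, -0, 90.757, -2.166], TCP at [0.217, -0.639, 0.219] pointing down, gripper open.
Joint ranges: [-162.19, 162.19], [-47.58, 125.68], [4.15, 143.07], [-65.23, 245.23], [0.69, 171.88], [-170.13, 170.13]. Speed limits (degrees/s): [108.29, 108.29, 127.2, 180, 180, 180].

## Interface

Orientations are given as a 3x3 rotation matrix whose columns are the frame's x, y, z axes.
In Python, from cell import * gives the robot as it stands. The module is installed in compiled form; this text tells all that it offers.
- The arm moves only by the shell command python3 -m jog 'ROWS'. ROWS is JSON, a list of rows, each a list of 3 entries, a list of its own where there are three numbers: the shift along the tool's x, y, z in m, then the turn about the tool's z in degrees, then the opening in per cent of the stroke, from 0 (shut) to 100 (fully open). A call has 1 to 12 rows; each row is the pose to reach, as a shift and turn from the pose commanded when the call began, along the tool's axes at that moment; what a row does not reach only later rows make up. A row lasts 1/8 s, in which the tool goes at most 62.5 mm and 10.7 degrees, less where a joint would pass 70% of its speed; a pose out of reach is approached as far as the arm can. A call with a gripper value outside its range is refused whole. The fingers move at their own pace and stop on an object; the grip force is fixed at half the most. Time passes only in rows, so rows that repeat a pose let the fingers close. It gives the time, the measured TCP pose, the force, the opening and the grip force at its end, in the units of the state.
- get_state(): the state, without advancing time (a new reading comes with each control period).
- snapshot(name): name is "scene" or "side" or "wrist"; returns the picture (480x640x3 uint8, blue, green, red); there is no depth.
- get_calibration(name): a dict with "fx", "fy", "cx", "cy" (pixels), "origin" and "rotation" of the camera in the world. Camera axes: x right, y down, z forward; pixel columns grow to the right and rows downward; lengths in m; the calibration is good to about 2 mm. A picture is of the moment at which its call begins: read the wrist's pose just before it. get_calibration takes no time and is no camera call; for the wrist camera it gives the pose at the moment of the call.
- close_job(): hands the job in; it is judged then, once.
The state is a dict: "time": time; "joint_pos": joint angles; "qvel": joint speeds; "joint_torque": joint torques, N m; "eef_pos": TCP position; "eef_rot": TCP orientation; "wrist_force": force on the tool from outside, world axes, zero at the start; "ft_torque": the same for the moment, N m; "width": finger opening in m; "grasp_force": force on a finger pad.
Only numpy, scipy, OpenCV 4.12 (cv2) and the standard library are available. Lean on these libraries where they do the work, as an engineer would, in place of code of your own. Each camera call takes 0.05 s, during which the arm holds its last target. There are 200 camera calls.

## Working session

There is one attempt and no reset: what is moved stays moved. The work goes in short steps, Python scripts to look and compute and a shell command to move; the robot and the scene stay as the last step left them, time stands still between calls to the robot, and variables do not carry over. Pictures are saved under pics/ and viewed, at most 10 in all, crops included, and the job is handed in when it is done.

```bash
mkdir -p pics
python3 - <<'E'
from cell import *
import cv2
for n in("scene","side"):
    im=snapshot(n);cv2.imwrite(f"pics/{n}0.png",im)
    c=get_calibration(n);print(n,c)
s=get_state();print(s)
E
```

```text
scene {'fx': 607.1382931827716, 'fy': 607.1382931827716, 'cx': 316.5219057013501, 'cy': 235.3669656722402, 'origin': array([-0.15754912,  0.43172429,  1.13399355]), 'rotation': array([[-0.46293467, -0.69645886,  0.54830333],
       [-0.88637124,  0.3594555 , -0.29178377],
       [ 0.00612475, -0.62107713, -0.78372552]])}
side {'fx': 565.8463964965796, 'fy': 565.8463964965796, 'cx': 318.1108174579613, 'cy': 234.35007112717227, 'origin': array([ 0.61744823, -0.78704048,  1.11092413]), 'rotation': array([[ 0.9995492 ,  0.01262273, -0.02724098],
       [ 0.02715771, -0.76697973,  0.64109636],
       [-0.01280089, -0.64154716, -0.76697678]])}
{'time': 0.1, 'joint_pos': array([-7.34402207e+01,  6.67096693e+00,  8.26307916e+01, -3.23115687e-04,
        9.07551461e+01, -2.16388646e+00]), 'qvel': array([ 0.11361511, -0.15315199, -0.07673734,  0.05148878, -0.02328918,
       -0.10499195]), 'joint_torque': array([ 1.47485065e-03, -7.22894955e+01, -6.23868799e+01,  7.81154819e-02,
        2.27365829e-02, -5.08130609e-05]), 'eef_pos': array([ 0.21664032, -0.63911038,  0.21799603]), 'eef_rot': array([[ 9.47077797e-01,  3.21003993e-01, -2.88474690e-04],
       [ 3.21004121e-01, -9.47077321e-01,  9.50371413e-04],
       [ 3.18651818e-05, -9.92677228e-04, -9.99999507e-01]]), 'wrist_force': array([0.18310317, 0.36574569, 0.26111577]), 'ft_torque': array([ 0.02879789, -0.07420136,  0.05256974]), 'grasp_force': 0.0, 'width': 0.09305348188994997}
```

View pics/scene0.png

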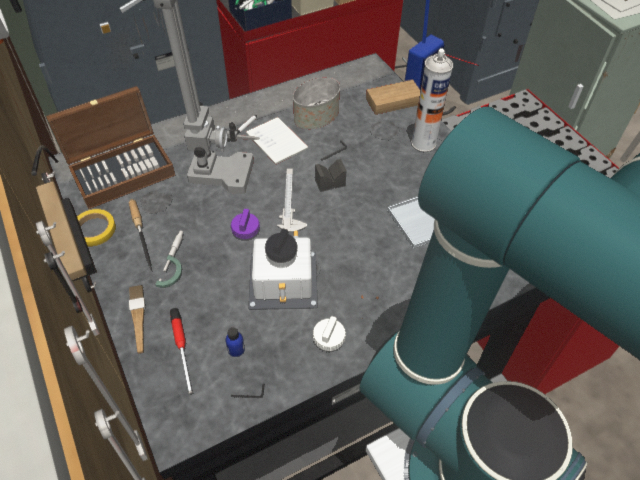

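View pics/side0.png

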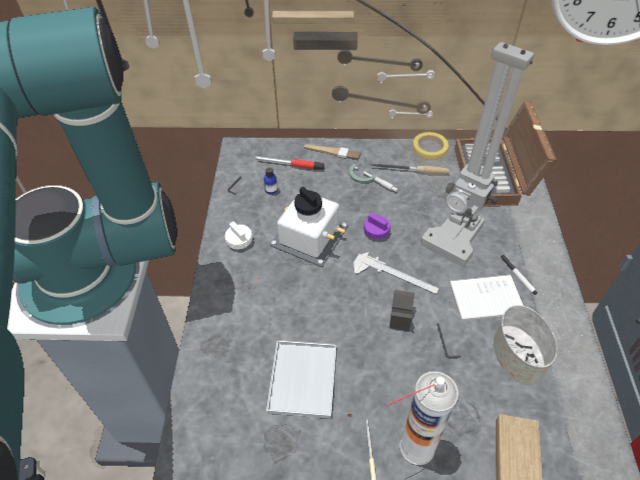

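The scene view shows the black cap on the tank at (281,248), and the side view shows it at (308,203). The look-alikes are purple at scene (245,224) / side (377,227), and white at scene (329,334) / side (238,236). I choose the black cap because it sits on the tank neck. The tray is at side (303,378).

```bash
cat > h.py <<'E'
from cell import *
import cv2, numpy as np
def ray(n,uv,c=None):
    c=c or get_calibration(n)
    d=np.array([(uv[0]-c['cx'])/c['fx'],(uv[1]-c['cy'])/c['fy'],1.])
    d=np.array(c['rotation'])@d
    return np.array(c['origin']),d/np.linalg.norm(d)
def onplane(n,uv,z,c=None):
    o,d=ray(n,uv,c); return o+d*(z-o[2])/d[2]
def tri(r1,r2):
    (a,d),(b,e)=r1,r2
    t=np.linalg.lstsq(np.c_[d,-e],b-a,rcond=None)[0]
    p,q=a+d*t[0],b+e*t[1]
    return (p+q)/2,np.linalg.norm(p-q)
E
python3 - <<'E'
from h import *
a=cv2.imread("pics/scene0.png");b=cv2.imread("pics/side0.png")
A=cv2.resize(a[215:315,235:335],(400,400),interpolation=cv2.INTER_CUBIC)
B=cv2.resize(b[170:270,265:365],(400,400),interpolation=cv2.INTER_CUBIC)
cv2.imwrite("pics/crop1.png",np.hstack([A,B]))
P=[]
for n,im,(x0,x1,y0,y1) in(("scene",a,(255,310,225,272)),("side",b,(285,335,180,222))):
    m=(im[y0:y1,x0:x1].max(2)<75).astype(np.uint8)
    k,l,st,ce=cv2.connectedComponentsWithStats(m);i=1+st[1:,4].argmax()
    print(n,st[i]+[x0,y0,0,0,0],ce[i]+[x0,y0]);P.append(ce[i]+[x0,y0])
print("cap centroid",tri(ray("scene",P[0]),ray("side",P[1])))
# tray: side view
m=(b[325:430,255:350].min(2)>150).astype(np.uint8)
k,l,st,ce=cv2.connectedComponentsWithStats(m);i=1+st[1:,4].argmax()
pts=np.argwhere(l==i)[:,::-1]+[255,325]
r=cv2.minAreaRect(pts.astype(np.float32));hull=cv2.approxPolyDP(cv2.convexHull(pts.astype(np.int32)),6,True)[:,0]
print("tray hull",hull.tolist())
q=np.array([onplane("side",u,.012) for u in hull]);print(q,q.mean(0))
w=np.array([onplane("side",u,.012)[:2] for u in pts]).astype(np.float32);print(cv2.minAreaRect(w))
E
```

```text
scene [266 229  30  33 735] [280.80816327 246.68843537]
side [295 187  27  28 552] [307.49094203 201.9365942 ]
cap centroid (array([0.55464181, 0.13658042, 0.12622915]), np.float64(0.0005883206867877692))
tray hull [[340, 344], [330, 415], [261, 418], [255, 405], [282, 333]]
[[ 0.63454171 -0.17889088  0.012     ]
 [ 0.61495067 -0.33845102  0.012     ]
 [ 0.47749811 -0.34762385  0.012     ]
 [ 0.46285025 -0.32094698  0.012     ]
 [ 0.50626896 -0.1541662   0.012     ]] [ 0.53922194 -0.26801579  0.012     ]Traceback (most recent call last):
  File "<stdin>", line 19, in <module>
  File "h.py", line 9, in onplane
    o,d=ray(n,uv,c); return o+d*(z-o[2])/d[2]
        ~~~^^^^^^^^
  File "h.py", line 4, in ray
    c=c or get_calibration(n)
           ~~~~~~~~~~~~~~~^^^
ValueError: time passes only in moves, steps and waits
```

View pics/crop1.png

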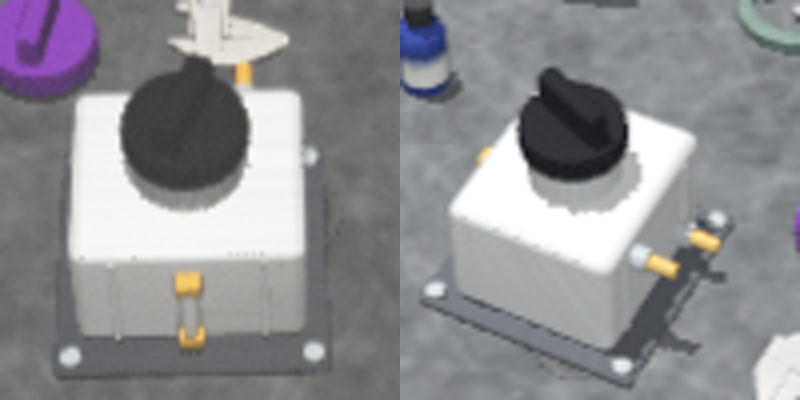

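The crop confirms the choice: a black cap with an upright wing on the aluminium tank's neck, with the wing running roughly from side pixel (303,189) to (315,200). Next I work out the wing direction and the tray pose.

Run:
```python
from h import *
cs=get_calibration("side");cc=get_calibration("scene")
for n,c,u,v in(("side",cs,(303.2,188.8),(315,199)),("scene",cc,(284.5,231),(278.5,248))):
    p,q=onplane(n,u,.157,c),onplane(n,v,.157,c);print(n,p,q,np.linalg.norm(p-q),np.degrees(np.arctan2(*(p-q)[1::-1])))
b=cv2.imread("pics/side0.png")
q=np.array([onplane("side",u,.014,cs) for u in((274,342),(337,344),(332,416),(268,411))]);print(q,q.mean(0))
print([np.linalg.norm(q[i]-q[i-1]) for i in range(4)], np.degrees(np.arctan2(*(q[0]-q[3])[1::-1])))
```

```text
side [0.54460724 0.14970793 0.157     ] [0.57344872 0.11705705 0.157     ] 0.04356502334679074 131.45510321306176
scene [0.56647735 0.12139994 0.157     ] [0.53232875 0.15126908 0.157     ] 0.045368407195396164 -41.17557310376781
[[ 0.4905159  -0.17799116  0.014     ]
 [ 0.62799302 -0.18012861  0.014     ]
 [ 0.61896528 -0.34122941  0.014     ]
 [ 0.49049018 -0.33373814  0.014     ]] [ 0.5569911  -0.25827183  0.014     ]
[np.float64(0.15574698262683534), np.float64(0.1374937328516842), np.float64(0.16135354399353724), np.float64(0.12869331658269334)] 89.99053949024841
```

```bash
python3 -m jog '[[[0.05,-0.055,-0.04],0,100],[[0.1,-0.11,-0.08],0,100],[[0.14,-0.15,-0.08],0,100],[[0.18,-0.19,-0.08],0,100],[[0.22,-0.23,-0.08],0,100],[[0.26,-0.28,-0.08],0,100],[[0.3,-0.33,-0.08],0,100],[[0.34,-0.37,-0.08],0,100],[[0.38,-0.42,-0.08],0,100],[[0.42,-0.46,-0.08],0,100],[[0.46,-0.5,-0.08],0,100],[[0.5,-0.55,-0.08],0,100]]'
```

```text
time: 1.6
eef_pos: [0.5104, 0.0345, 0.2984]
eef_rot: [[0.947, 0.321, -0.0], [0.321, -0.947, -0.0], [-0.0, 0.0, -1.0]]
wrist_force: [-0.1, -0.9, -0.3]
width: 0.0932
grasp_force: 0.0
```

```bash
python3 -m jog '[[[0.04,-0.04,0],10,100],[[0.075,-0.085,0],20,100],[[0.075,-0.085,0],30,100],[[0.075,-0.085,0],40,100],[[0.075,-0.085,0],50,100],[[0.075,-0.085,0],60,100],[[0.075,-0.085,0],62,100],[[0.075,-0.085,0],62,100]]'
python3 - <<'E'
from h import *
s=get_state();c=get_calibration("wrist");im=snapshot("wrist");cv2.imwrite("pics/w1.png",im)
print(s['joint_pos'],s['eef_pos'],c)
E
```

```text
time: 2.6
eef_pos: [0.5537, 0.1369, 0.2985]
eef_rot: [[0.73, -0.683, -0.0], [-0.683, -0.73, -0.0], [-0.0, 0.0, -1.0]]
wrist_force: [-0.5, -0.1, -0.6]
width: 0.0932
grasp_force: 0.0
[ 1.13296488e+01 -6.95877089e+00  8.88479531e+01  6.10443225e-04
  9.81276078e+01  1.44437712e+02] [0.5536824  0.13694469 0.2984879 ] {'fx': 351.5880005622213, 'fy': 351.5880005622213, 'cx': 315.8723915037608, 'cy': 236.92984245902133, 'origin': array([0.60386197, 0.09245443, 0.46459065]), 'rotation': array([[-0.68430092, -0.70682869, -0.17923575],
       [-0.72919883,  0.66369335,  0.16667394],
       [ 0.00114765,  0.24475363, -0.96958462]])}
```

View pics/w1.png

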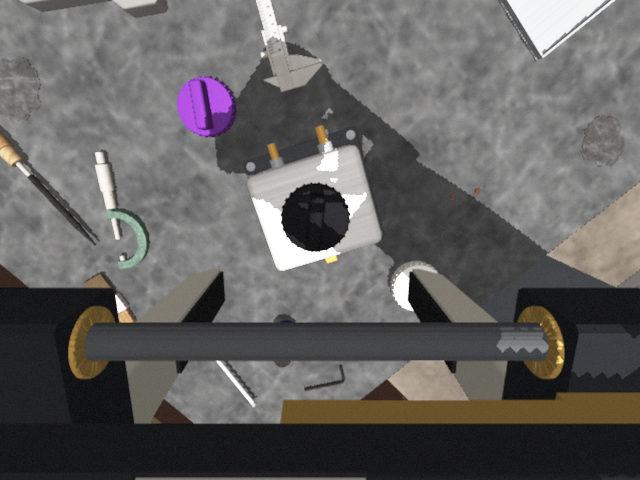

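The wrist view shows the black cap at (316,217) on the tank. The purple look-alike is at (207,107) and the white one at (412,288). Both lie well below the height the fingers will work at.

Run:
```python
from h import *
c=get_calibration("wrist");im=cv2.imread("pics/w1.png")
x0,y0=270,170
cr=im[y0:y0+95,x0:x0+95]
m=(cr.max(2)<70).astype(np.uint8);m=cv2.morphologyEx(m,cv2.MORPH_OPEN,np.ones((7,7)))
k,l,st,ce=cv2.connectedComponentsWithStats(m);i=1+st[1:,4].argmax();print(st[i])
cn=max(cv2.findContours((l==i).astype(np.uint8),0,1)[0],key=len)
(e,ax,an)=cv2.fitEllipse(cn);e=np.array(e)+[x0,y0];print(e,ax)
p=onplane("wrist",e,.128,c);print(p, "diam", ax[0]/c['fx']*(.4646-.128)*1000)
g=np.clip(cr.astype(float)*4,0,255).astype(np.uint8)
cv2.imwrite("pics/w1c.png",cv2.resize(g,(570,570),interpolation=cv2.INTER_CUBIC))
```

```text
[  12   14   67   67 3546]
[314.95622635 216.96743011] (65.87569427490234, 66.70437622070312)
[0.55688285 0.13725993 0.128     ] diam 63.06745013332157
```

View pics/w1c.png

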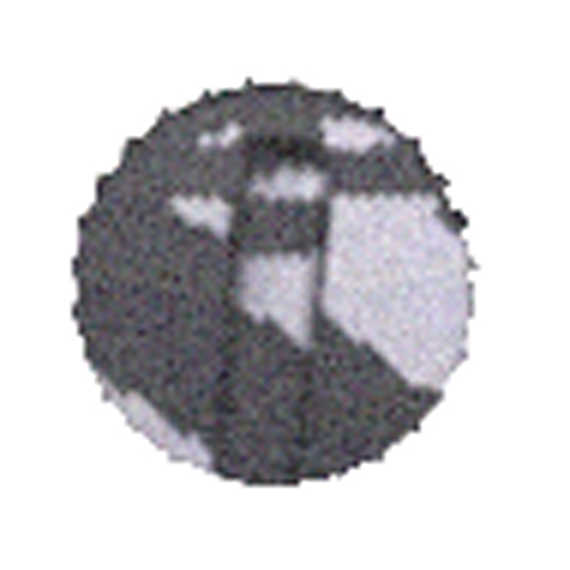

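Run:
```python
from h import *
c=get_calibration("wrist");s=get_state();R=s['eef_rot']
p,q=[onplane("wrist",u,.158,c) for u in((317.5,195.8),(314.2,247.5))]
print(p,q,(p+q)/2,np.linalg.norm(p-q),R.T@(q-p),np.degrees(np.arctan2((R.T@(q-p))[1],(R.T@(q-p))[0])))
print("to disc centre, tool axes",R.T@(np.array([.5565,.1372,.137])-s['eef_pos']))
```

```text
[0.5732546  0.11877167 0.158     ] [0.54103024 0.15303297 0.158     ] [0.55714242 0.13590232 0.158     ] 0.04703451141297396 [-4.69388013e-02 -2.99903007e-03  4.42267636e-06] -176.3442074968711
to disc centre, tool axes [ 0.00189398 -0.0021112   0.16156564]
```

```bash
python3 -m jog '[[[0.002,-0.002,0.03],3.7,100],[[0.002,-0.002,0.06],3.7,100],[[0.002,-0.002,0.09],3.7,100],[[0.002,-0.002,0.115],3.7,100],[[0.002,-0.002,0.135],3.7,100],[[0.002,-0.002,0.15],3.7,100],[[0.002,-0.002,0.159],3.7,100],[[0.002,-0.002,0.159],3.7,100]]'
python3 -m jog '[[[0,0,0],0,50],[[0,0,0],0,50],[[0,0,0],0,30],[[0,0,0],0,30]]'; python3 -c "
from h import *
s=get_state();print(s['wrist_force'],s['ft_torque'],s['joint_pos'][5])"
```

```text
time: 3.65
eef_pos: [0.5565, 0.137, 0.1394]
eef_rot: [[0.682, -0.731, -0.0], [-0.731, -0.682, -0.0], [-0.0, 0.0, -1.0]]
wrist_force: [0.7, 0.3, 0.0]
width: 0.0933
grasp_force: 0.0
time: 4.15
eef_pos: [0.5566, 0.137, 0.1398]
eef_rot: [[0.682, -0.731, 0.0], [-0.731, -0.682, 0.0], [0.0, -0.0, -1.0]]
wrist_force: [-0.5, -0.2, 0.6]
width: 0.0575
grasp_force: 0.0
[-0.51705479 -0.23282213  0.57533366] [ 0.14682442  0.00031967 -0.00858315] 148.25744921698637
```

```bash
python3 -m jog '[[[0,0,0],0,22],[[0,0,0],0,19],[[0,0,0],0,16],[[0,0,0],0,13],[[0,0,0],0,10],[[0,0,0],0,5],[[0,0,0],0,0],[[0,0,0],0,0]]'
cat > chk.py <<'E'
import sys;from cell import *;import numpy as np
s=get_state();f=s['wrist_force'];t=s['ft_torque']
print("t%.2f f"%s['time'],f.round(1),"tau",t.round(2),"yaw %.2f"%np.degrees(np.arctan2(s['eef_rot'][1,0],s['eef_rot'][0,0])),"z %.4f w %.4f g %.0f"%(s['eef_pos'][2],s['width'],s['grasp_force']))
sys.exit(abs(t[2])>float(sys.argv[1]))
E
python3 chk.py 1; python3 chk.py 1
```

```text
time: 5.15
eef_pos: [0.5565, 0.137, 0.1397]
eef_rot: [[0.682, -0.731, -0.0], [-0.731, -0.682, -0.0], [0.0, 0.0, -1.0]]
wrist_force: [-2.4, -0.9, 2.4]
width: 0.0139
grasp_force: 29.8
t5.15 f [-2.4 -0.9  2.4] tau [-0.21  0.48  0.1 ] yaw -46.98 z 0.1397 w 0.0139 g 30
t5.15 f [-2.4 -0.9  2.4] tau [-0.21  0.48  0.1 ] yaw -46.98 z 0.1397 w 0.0139 g 30False
False
```

```bash
python3 -m jog '[[[0,0,0],-0.5,0],[[0,0,0],-1,0]]' >/dev/null; python3 chk.py 0.25 && python3 -m jog '[[[0,0,0],-0.5,0],[[0,0,0],-1,0]]'>/dev/null && python3 chk.py 0.25 && python3 -m jog '[[[0,0,0],-0.5,0],[[0,0,0],-1,0]]'>/dev/null && python3 chk.py 0.25 && python3 -m jog '[[[0,0,0],-0.5,0],[[0,0,0],-1,0]]'>/dev/null; python3 chk.py .25
```

```text
t5.40 f [-2.7 -1.7  2.2] tau [-0.16  0.36 -0.04] yaw -45.94 z 0.1397 w 0.0137 g 30
t5.40 f [-2.7 -1.7  2.2] tau [-0.16  0.36 -0.04] yaw -45.94 z 0.1397 w 0.0137 g 30False
False
```

```bash
sed -i 's/sys.exit(\(.*\))$/sys.exit(int(\1))/' chk.py
python3 -m jog '[[[0,0,0],-0.5,0],[[0,0,0],-1,0]]' >/dev/null; python3 chk.py 0.25 && python3 -m jog '[[[0,0,0],-0.5,0],[[0,0,0],-1,0]]'>/dev/null && python3 chk.py 0.25 && python3 -m jog '[[[0,0,0],-0.5,0],[[0,0,0],-1,0]]'>/dev/null; python3 chk.py .25
```

```text
t5.65 f [-1.9 -0.9  2.7] tau [-0.17  0.27 -0.05] yaw -44.94 z 0.1397 w 0.0136 g 30
t5.90 f [-1.1 -0.8  2.6] tau [-0.21  0.1  -0.05] yaw -43.94 z 0.1397 w 0.0135 g 30
t6.15 f [-0.5 -0.5  2.7] tau [-0.15  0.06 -0.02] yaw -42.94 z 0.1397 w 0.0143 g 30
```

```bash
C="python3 chk.py 0.2"
python3 -m jog '[[[0,0,0],-0.5,0],[[0,0,0],-1,0]]' >/dev/null; $C && python3 -m jog '[[[0,0,0],-0.5,0],[[0,0,0],-1,0]]'>/dev/null && $C && python3 -m jog '[[[0,0,0],-0.5,0],[[0,0,0],-1,0]]'>/dev/null && $C && python3 -m jog '[[[0,0,0],-0.5,0],[[0,0,0],-1,0]]'>/dev/null && $C && python3 -m jog '[[[0,0,0],-0.5,0],[[0,0,0],-1,0]]'>/dev/null && $C && python3 -m jog '[[[0,0,0],-0.5,0],[[0,0,0],-1,0]]'>/dev/null && $C
```

```text
t6.40 f [-1.  -0.8  3.6] tau [-0.14 -0.03 -0.01] yaw -41.94 z 0.1397 w 0.0138 g 30
t6.65 f [-1.3 -1.9  3.1] tau [-0.15 -0.03 -0.06] yaw -40.94 z 0.1397 w 0.0138 g 30
t6.90 f [ 0.6 -1.6  2.2] tau [-0.07 -0.07 -0.05] yaw -39.94 z 0.1397 w 0.0140 g 30
t7.15 f [ 0.8 -1.   3.8] tau [-0.1   0.   -0.06] yaw -38.94 z 0.1397 w 0.0139 g 30
t7.40 f [-0.6 -0.9  2.4] tau [-0.16 -0.06 -0.09] yaw -37.94 z 0.1397 w 0.0142 g 30
t7.65 f [-0.2 -0.3  3.1] tau [-0.1  0.   0. ] yaw -36.94 z 0.1397 w 0.0138 g 30
```

```bash
C="python3 chk.py 0.2"
python3 -m jog '[[[0,0,0],-0.5,0],[[0,0,0],-1,0]]' >/dev/null; $C && python3 -m jog '[[[0,0,0],-0.5,0],[[0,0,0],-1,0]]'>/dev/null && $C && python3 -m jog '[[[0,0,0],-0.5,0],[[0,0,0],-1,0]]'>/dev/null && $C && python3 -m jog '[[[0,0,0],-0.5,0],[[0,0,0],-1,0]]'>/dev/null && $C && python3 -m jog '[[[0,0,0],-0.5,0],[[0,0,0],-1,0]]'>/dev/null && $C && python3 -m jog '[[[0,0,0],-0.5,0],[[0,0,0],-1,0]]'>/dev/null && $C&& python3 -m jog '[[[0,0,0],-0.5,0],[[0,0,0],-1,0]]'>/dev/null && $C && python3 -m jog '[[[0,0,0],-0.5,0],[[0,0,0],-1,0]]'>/dev/null && $C
```

```text
t7.90 f [ 0.3 -0.5  4.7] tau [-0.06 -0.05 -0.05] yaw -35.94 z 0.1397 w 0.0142 g 30
t8.15 f [ 0.5 -1.8  3.7] tau [-0.15 -0.02 -0.01] yaw -34.94 z 0.1397 w 0.0138 g 30
t8.40 f [-0.3 -1.5  4.4] tau [-0.18  0.05 -0.08] yaw -33.95 z 0.1397 w 0.0136 g 30
t8.65 f [-1.  -2.1  4.4] tau [-0.37  0.1  -0.1 ] yaw -32.94 z 0.1397 w 0.0139 g 30
t8.90 f [-0.7 -3.3  4.8] tau [-0.59  0.17 -0.08] yaw -31.95 z 0.1397 w 0.0136 g 30
t9.15 f [-1.  -4.8  4.4] tau [-0.75  0.22 -0.14] yaw -30.95 z 0.1396 w 0.0140 g 30
t9.40 f [-1.7 -4.8  4.1] tau [-0.9   0.27 -0.23] yaw -29.95 z 0.1396 w 0.0138 g 30
```

```bash
C="python3 chk.py 0.35"
python3 -m jog '[[[0,0,0],0,0],[[0,0,0],0,0]]' >/dev/null; $C; python3 -m jog '[[[0,0,0],-0.5,0],[[0,0,0],-0.5,0]]' >/dev/null; $C && python3 -m jog '[[[0,0,0],-0.5,0],[[0,0,0],-0.5,0]]'>/dev/null && $C
```

```text
t9.65 f [-1.4 -5.2  3.9] tau [-0.96  0.3  -0.19] yaw -29.97 z 0.1396 w 0.0139 g 30
t9.90 f [-1.8 -4.7  4.4] tau [-0.99  0.28 -0.21] yaw -29.46 z 0.1396 w 0.0140 g 30
t10.15 f [-1.9 -4.9  4.8] tau [-0.95  0.31 -0.28] yaw -28.96 z 0.1396 w 0.0136 g 30
```

```bash
C="python3 chk.py 0.42"
python3 -m jog '[[[0,0,0],-0.5,0],[[0,0,0],-0.5,0]]' >/dev/null; $C && python3 -m jog '[[[0,0,0],-0.5,0],[[0,0,0],-0.5,0]]'>/dev/null && $C&& python3 -m jog '[[[0,0,0],0,0],[[0,0,0],0,0],[[0,0,0],0,0],[[0,0,0],0,0]]'>/dev/null && $C
```

```text
t10.40 f [-1.5 -4.5  4.5] tau [-0.98  0.32 -0.26] yaw -28.46 z 0.1396 w 0.0135 g 30
t10.65 f [-1.2 -4.4  4.8] tau [-0.96  0.37 -0.38] yaw -27.97 z 0.1396 w 0.0139 g 30
t11.15 f [-1.4 -5.5  4.1] tau [-0.96  0.38 -0.31] yaw -27.97 z 0.1396 w 0.0138 g 30
```

The twist has risen steadily to about 0.32 N m, well above friction, so the cap is at the stop. I hold it there.

```bash
C="python3 chk.py 0.5"
python3 -m jog '[[[0,0,0],0,0],[[0,0,0],0,0],[[0,0,0],0,0],[[0,0,0],0,0],[[0,0,0],0,0],[[0,0,0],0,0],[[0,0,0],0,0],[[0,0,0],0,0],[[0,0,0],0,0],[[0,0,0],0,0]]'>/dev/null; $C
python3 -m jog '[[[0,0,0],0.5,0],[[0,0,0],1,0],[[0,0,0],1.5,0],[[0,0,0],2,0]]'>/dev/null; $C
python3 -m jog '[[[0,0,0.001],0,0],[[0,0,0.002],0,0],[[0,0,0.002],0,0]]'>/dev/null; $C
```

```text
t12.40 f [-1.  -5.   4.9] tau [-0.92  0.34 -0.38] yaw -27.97 z 0.1396 w 0.0140 g 30
t12.90 f [-1.6 -5.3  4.6] tau [-0.99  0.34 -0.17] yaw -29.98 z 0.1396 w 0.0142 g 30
t13.28 f [-2.6 -5.8  9.2] tau [-1.12  0.62 -0.13] yaw -29.96 z 0.1382 w 0.0136 g 30
```

```bash
C="python3 chk.py 0.5"
python3 -m jog '[[[0,0,0.001],0,0],[[0,0,0.002],0,0],[[0,0,0.002],0,0]]'>/dev/null; $C
python3 -m jog '[[[0,0,0.001],0,0],[[0,0,0.002],0,0],[[0,0,0.002],0,0]]'>/dev/null; $C
python3 -m jog '[[[0,0,0.001],0,0],[[0,0,0.001],0,0]]'>/dev/null; $C
```

```text
t13.65 f [-1.7 -4.1  6.5] tau [-0.98  0.32 -0.01] yaw -29.96 z 0.1360 w 0.0139 g 30
t14.03 f [-2.1 -5.1 10.3] tau [-1.04  0.55  0.01] yaw -29.95 z 0.1343 w 0.0137 g 30
t14.28 f [-2.8 -4.2 11.2] tau [-1.03  0.55 -0.02] yaw -29.95 z 0.1334 w 0.0140 g 30
```

Run:
```python
from h import *
a=cv2.imread("pics/side0.png");b=snapshot("side");cv2.imwrite("pics/side1.png",b)
cv2.imwrite("pics/cmp.png",np.hstack([cv2.resize(i[175:235,280:340],(400,400),interpolation=cv2.INTER_NEAREST) for i in(a,b)]))
```

```text
(no output)
```

View pics/cmp.png

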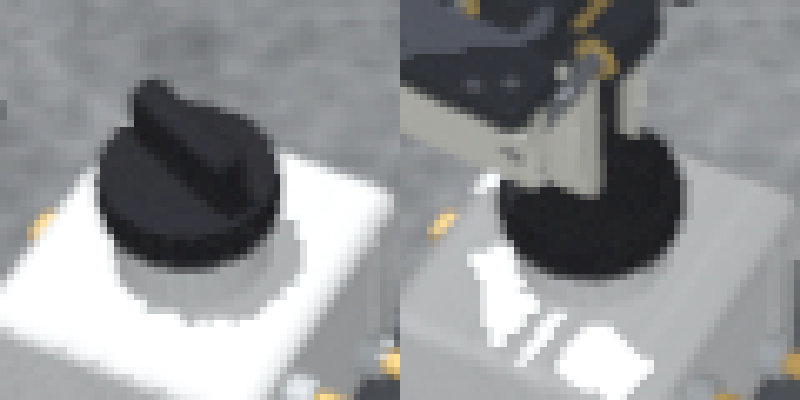

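The disc has dropped about 1.6 px, which is about 6 mm, so the cap is pressed down with the fingers. I turn it on past the stop.

```bash
C="python3 chk.py 0.35"
python3 -m jog '[[[0,0,0],-1,0],[[0,0,0],-2,0],[[0,0,0],-3,0]]'>/dev/null; $C && python3 -m jog '[[[0,0,0],-1,0],[[0,0,0],-2,0]]'>/dev/null && $C && python3 -m jog '[[[0,0,0],-1,0],[[0,0,0],-2,0]]'>/dev/null && $C && python3 -m jog '[[[0,0,0],-1,0],[[0,0,0],-2,0],[[0,0,0],-3,0]]'>/dev/null && $C
```

```text
t14.70 f [-2.4 -3.9 10. ] tau [-0.68  0.44 -0.11] yaw -26.92 z 0.1335 w 0.0135 g 30
t14.95 f [-0.8 -3.1  9.8] tau [-0.58  0.37 -0.01] yaw -24.92 z 0.1335 w 0.0138 g 30
t15.20 f [-1.5 -2.6 10.5] tau [-0.53  0.31 -0.05] yaw -22.91 z 0.1336 w 0.0140 g 30
t15.57 f [-0.5 -2.6 10.2] tau [-0.44  0.34 -0.07] yaw -19.92 z 0.1336 w 0.0139 g 30
```

Past the stop with low torque. I continue towards the far end.

```bash
C="python3 chk.py 0.3"
python3 -m jog '[[[0,0,0],-2,0],[[0,0,0],-4,0],[[0,0,0],-6,0],[[0,0,0],-8,0]]'>/dev/null; $C && python3 -m jog '[[[0,0,0],-2,0],[[0,0,0],-4,0],[[0,0,0],-6,0],[[0,0,0],-8,0]]'>/dev/null && $C && python3 -m jog '[[[0,0,0],-2,0],[[0,0,0],-4,0],[[0,0,0],-6,0],[[0,0,0],-8,0]]'>/dev/null && $C && python3 -m jog '[[[0,0,0],-2,0],[[0,0,0],-4,0],[[0,0,0],-6,0]]'>/dev/null && $C && python3 -m jog '[[[0,0,0],-1,0],[[0,0,0],-2,0]]'>/dev/null && $C && python3 -m jog '[[[0,0,0],-1,0],[[0,0,0],-2,0]]'>/dev/null && $C && python3 -m jog '[[[0,0,0],-1,0],[[0,0,0],-1,0]]'>/dev/null && $C && python3 -m jog '[[[0,0,0],-1,0],[[0,0,0],-1,0]]'>/dev/null && $C
```

```text
t16.07 f [-1.  -2.6 10.9] tau [-0.44  0.31 -0.05] yaw -11.89 z 0.1336 w 0.0136 g 30
t16.57 f [-1.2 -3.1 10.4] tau [-0.42  0.35 -0.05] yaw -3.88 z 0.1336 w 0.0140 g 30
t17.07 f [-1.7 -2.2 10.5] tau [-0.44  0.34 -0.06] yaw 4.12 z 0.1336 w 0.0138 g 30
t17.45 f [-1.5 -3.1  9.7] tau [-0.36  0.37 -0.04] yaw 10.12 z 0.1336 w 0.0138 g 30
t17.70 f [-2.2 -1.7 10.7] tau [-0.42  0.43 -0.1 ] yaw 12.09 z 0.1335 w 0.0137 g 30
t17.95 f [-1.8 -2.4  9.6] tau [-0.39  0.33 -0.03] yaw 14.08 z 0.1335 w 0.0138 g 30
t18.20 f [-1.7 -3.  11.1] tau [-0.44  0.35 -0.02] yaw 15.07 z 0.1335 w 0.0133 g 30
t18.45 f [-2.1 -3.3  9.5] tau [-0.38  0.41 -0.06] yaw 16.07 z 0.1336 w 0.0136 g 30
```

```bash
C="python3 chk.py 0.2"
python3 -m jog '[[[0,0,0],-1,0],[[0,0,0],-1,0]]'>/dev/null; $C && python3 -m jog '[[[0,0,0],-1,0],[[0,0,0],-1,0]]'>/dev/null && $C && python3 -m jog '[[[0,0,0],-1,0],[[0,0,0],-1,0]]'>/dev/null && $C && python3 -m jog '[[[0,0,0],-1,0],[[0,0,0],-1,0]]'>/dev/null && $C && python3 -m jog '[[[0,0,0],-1,0],[[0,0,0],-1,0]]'>/dev/null && $C && python3 -m jog '[[[0,0,0],-1,0],[[0,0,0],-1,0]]'>/dev/null && $C && python3 -m jog '[[[0,0,0],-1,0],[[0,0,0],-1,0]]'>/dev/null && $C && python3 -m jog '[[[0,0,0],-1,0],[[0,0,0],-1,0]]'>/dev/null && $C
```

```text
t18.70 f [-2.7 -2.4 10.3] tau [-0.4   0.42 -0.09] yaw 17.07 z 0.1335 w 0.0140 g 30
t18.95 f [-1.7 -2.3 10.4] tau [-0.37  0.37 -0.02] yaw 18.07 z 0.1335 w 0.0137 g 30
t19.20 f [-1.9 -1.1 10.7] tau [-0.4   0.48 -0.09] yaw 19.07 z 0.1335 w 0.0138 g 30
t19.45 f [-2.4 -1.4 10.9] tau [-0.36  0.5  -0.11] yaw 20.06 z 0.1335 w 0.0137 g 30
t19.70 f [-2.2 -1.3 11.1] tau [-0.35  0.5  -0.22] yaw 21.06 z 0.1335 w 0.0141 g 30
```

The end stop is reached, near yaw 20. I lift, watching the force.

```bash
C="python3 chk.py 0.4"
python3 -m jog '[[[0,0,-0.002],0.3,0],[[0,0,-0.004],0.3,0],[[0,0,-0.006],0.3,0],[[0,0,-0.007],0.3,0]]'>/dev/null; $C && python3 -m jog '[[[0,0,-0.002],0,0],[[0,0,-0.004],0,0],[[0,0,-0.004],0,0]]'>/dev/null && $C && python3 -m jog '[[[0,0,-0.003],0,0],[[0,0,-0.006],0,0],[[0,0,-0.009],0,0],[[0,0,-0.009],0,0]]'>/dev/null && $C
```

```text
t20.20 f [ 0.4  1.6 -2. ] tau [ 0.18 -0.25 -0.14] yaw 20.73 z 0.1394 w 0.0134 g 30
t20.57 f [-2.9  2.1 -2.1] tau [ 0.31  0.44 -0.02] yaw 20.73 z 0.1438 w 0.0134 g 30
t21.07 f [ 0.3 -0.4 -1.6] tau [ 0.04 -0.    0.02] yaw 20.72 z 0.1532 w 0.0137 g 30
```

```bash
python3 -m jog '[[[0,0,-0.02],0,0],[[0,0,-0.045],0,0],[[0,0,-0.07],0,0],[[-0.005,0.014,-0.08],0,0],[[-0.014,0.037,-0.08],0,0],[[-0.025,0.067,-0.08],0,0],[[-0.037,0.1,-0.08],0,0],[[-0.05,0.133,-0.08],0,0],[[-0.0625,0.166,-0.08],0,0],[[-0.075,0.2,-0.08],0,0],[[-0.087,0.232,-0.08],0,0],[[-0.1,0.265,-0.08],0,0]]'>/dev/null; python3 -m jog '[[[-0.012,0.033,0],0,0],[[-0.024,0.064,0],0,0],[[-0.033,0.089,0],0,0],[[-0.039,0.104,0],0,0],[[-0.039,0.104,0],0,0],[[-0.039,0.104,0],0,0]]'
python3 - <<'E'
from h import *
s=get_state();b=snapshot("side");w=snapshot("wrist");print(s['eef_pos'],get_calibration("wrist")['origin'])
cv2.imwrite("pics/w2.png",np.hstack([cv2.resize(b,(400,300)),cv2.resize(w,(400,300))]))
E
```

```text
time: 23.32
eef_pos: [0.5571, -0.2567, 0.2327]
eef_rot: [[0.935, 0.354, 0.0], [0.354, -0.935, 0.0], [0.0, -0.0, -1.0]]
wrist_force: [0.9, -0.0, -1.1]
width: 0.014
grasp_force: 29.7
[ 0.55706844 -0.25671703  0.23273445] [ 0.62108477 -0.23120573  0.39891307]
```

View pics/w2.png

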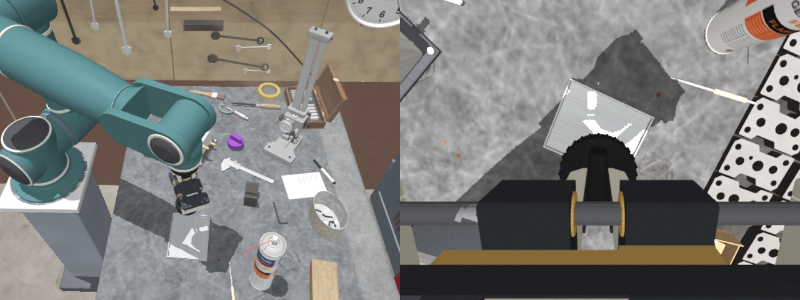

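The cap is held upright over the tray: the tray is at (190,237) in the left half and (600,115) in the right half. I descend.

```bash
python3 -m jog '[[[0,0,0.015],0,0],[[0,0,0.04],0,0],[[0,0,0.065],0,0],[[0,0,0.09],0,0],[[0,0,0.115],0,0],[[0,0,0.14],0,0],[[0,0,0.16],0,0],[[0,0,0.175],0,0],[[0,0,0.182],0,0],[[0,0,0.184],0,0],[[0,0,0.184],0,0]]'>/dev/null; python3 chk.py 1
cat > fz.py <<'E'
import sys;from cell import *
s=get_state();print(s['time'],s['wrist_force'].round(1),s['eef_pos'][2].round(4));sys.exit(int(s['wrist_force'][2]>1.5))
E
F="python3 fz.py"; python3 -m jog '[[[0,0,0.002],0,0],[[0,0,0.004],0,0],[[0,0,0.005],0,0]]'>/dev/null; $F && python3 -m jog '[[[0,0,0.001],0,0],[[0,0,0.001],0,0]]'>/dev/null && $F && python3 -m jog '[[[0,0,0.001],0,0],[[0,0,0.001],0,0]]'>/dev/null && $F && python3 -m jog '[[[0,0,0.001],0,0],[[0,0,0.001],0,0]]'>/dev/null && $F && python3 -m jog '[[[0,0,0.001],0,0],[[0,0,0.001],0,0]]'>/dev/null && $F && python3 -m jog '[[[0,0,0.001],0,0],[[0,0,0.001],0,0]]'>/dev/null && $F && python3 -m jog '[[[0,0,0.001],0,0],[[0,0,0.001],0,0]]'>/dev/null && $F && python3 -m jog '[[[0,0,0.001],0,0],[[0,0,0.001],0,0]]'>/dev/null && $F
```

```text
t24.80 f [ 0.9 -0.3 -0. ] tau [-0.02 -0.03 -0.  ] yaw 20.72 z 0.0492 w 0.0137 g 30
25.175 [-0.3  0.8 -1.4] 0.0436
25.425 [ 0.5 -0.5 -1.1] 0.0426
25.675 [ 0.3 -0.6 -0.9] 0.0415
25.925 [-0.2 -0.5 -0.8] 0.0405
26.175 [-0.   0.7 -1.2] 0.0395
26.425 [ 0.1  0.4 -1.5] 0.0385
26.675 [-0.5 -0.4  0. ] 0.0378
26.925 [-1.2 -0.1  8.7] 0.0377
```

Contact at the expected height. I ease off, release and retreat.

```bash
python3 -m jog '[[[0,0,-0.0007],0,0],[[0,0,-0.0007],0,0]]'>/dev/null; python3 fz.py; python3 -m jog '[[[0,0,-0.0007],0,17],[[0,0,-0.0007],0,19],[[0,0,-0.0007],0,24],[[0,0,-0.0007],0,35],[[0,0,-0.0007],0,50],[[0,0,-0.0007],0,60],[[0,0,-0.0007],0,60]]'; python3 -m jog '[[[0,0,-0.01],0,60],[[0,0,-0.03],0,60],[[0,0,-0.06],0,60],[[0,0,-0.1],0,60],[[0,0,-0.14],0,60],[[0,0,-0.17],0,60],[[-0.04,0,-0.17],0,60],[[-0.08,0,-0.17],0,60],[[-0.12,0,-0.17],0,60],[[-0.12,0,-0.17],0,60]]'
python3 - <<'E'
from h import *
b=snapshot("side");w=snapshot("wrist")
cv2.imwrite("pics/w3.png",np.hstack([cv2.resize(b[170:450,180:460],(400,400)),cv2.resize(w,(400,300))[:,:].repeat(1,0) if 0 else cv2.copyMakeBorder(cv2.resize(w,(400,300)),0,100,0,0,0)]))
E
```

```text
27.175 [0.3 0.  4.6] 0.0377
time: 28.05
eef_pos: [0.5571, -0.2573, 0.038]
eef_rot: [[0.935, 0.354, -0.0], [0.354, -0.935, 0.0], [-0.0, -0.0, -1.0]]
wrist_force: [-1.3, -0.9, -0.4]
width: 0.0547
grasp_force: 0.0
time: 29.3
eef_pos: [0.4434, -0.3005, 0.2102]
eef_rot: [[0.936, 0.352, 0.002], [0.352, -0.936, -0.002], [0.001, 0.002, -1.0]]
wrist_force: [0.3, 1.3, 0.5]
width: 0.0554
grasp_force: 0.0
```

View pics/w3.png

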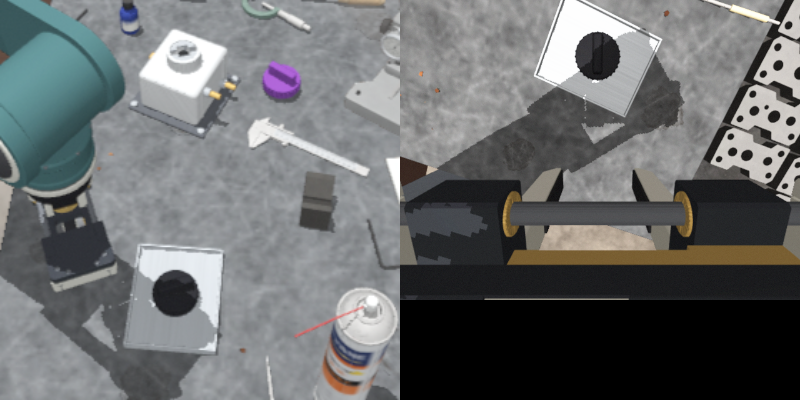

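The cap stands upright in the middle of the tray, at (175,292) in the left half and (598,55) in the right half. The tank neck is open and the bystanders in view look undisturbed. I hand in.

```bash
python3 -c "
from cell import *
print(close_job())"
```

```text
the job is handed in; nothing more can be done
None
```

The job is handed in at about 29 s: I held the cap at the first stop for over a second at about 0.3–0.4 N m, pressed it down about 6 mm, turned it to the end, lifted it off and set it upright in the middle of the tray.

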